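# Balance the loaded vial rail on the edge

## Robot

A 7-joint arm with a two-finger parallel gripper is mounted at the origin on the work surface. World frame = base frame: x ahead of the robot, y to its left, z up, the work surface at z = 0. Lengths are in m, angles in degrees, forces in N, time in s.
With the tool pointing down it reaches from about 0.425 to 0.875 m from the base axis. Payload 4.7 kg.
Tool frame: the origin (TCP) lies on the centre line of the jaws, within the pads' length; the fingertips stand env.nose_length ahead of it and the grasp point (between the pads) lies 8 mm behind it (env.nose_length is the distance from the TCP to the fingertips, in m); y points along the fingers, z is the direction in which the jaws open and shut, and the axes are right-handed (so a half turn about y gives the same grasp; the last joint's range is limited). The gripper opens to 87 mm and grips with 3 to 60 N. Pads are 19 mm wide; open, the fingers measure 117 mm over their backs; the gripper's body (75 mm by 190 mm) begins 51 mm behind the grasp point.
Start: joints at [-67.603, 18.392, -4.016, 83.108, 1.295, 78.541, -3.26], TCP at [0.239, 0.604, 0.234] pointing down, gripper open.
Joint ranges: [-163.93, 163.93], [-17.29, 119.83], [-79.2, 71.16], [3.27, 140.29], [-89.18, 269.18], [5.43, 117.66], [-154.24, 154.24]. Speed limits (degrees/s): [147.25, 147.25, 180, 180, 180, 180, 180].

## Interface

Orientations are given as [roll, pitch, yaw] about the fixed x, y, z axes, in that order (R = Rz(yaw) Ry(pitch) Rx(roll)).
In Python, from cell import env, read_camera, camera_info, job, models gives the robot as it stands.
- The arm moves only by the tool move_arm, never from a script. Its argument "moves" is a list of rows, each a list of 6 numbers: the shift along the tool's x, y, z in mm, then the turn, a rotation vector about the tool's x, y, z in degrees. In form: [[x, y, z, ax, ay, az], ...]. A call has 1 to 20 rows; each row is the pose to reach, as a shift and turn from the pose commanded when the call began, along the tool's axes at that moment; what a row does not reach only later rows make up. A row lasts 1/12 s, in which the tool goes at most 41.7 mm and 7.16 degrees, less where a joint would pass 70% of its speed; a pose out of reach is approached as far as the arm can. A call with a gripper value outside its range is refused whole. "claw" is the finger opening in mm, from 0 to 87, set as the call begins (left out, the last holds). The fingers move at their own pace and stop on an object; "newtons" is the grip in N (left out, the last holds). Time passes only in rows, so rows that repeat a pose let the fingers close. It gives the time, the measured TCP pose, the force and the opening at its end, in the units of the state.
- env.get_obs(): the state, without advancing time (a new reading comes with each control period).
- read_camera(name): name is "scene" or "top" or "wrist"; returns (picture, depth): 384x512x3 uint8, red, green, blue; 384x512 float32, m along the optical axis (not along the pixel's ray), 0 where there is no reading.
- camera_info(name): a dict with "fx", "fy", "cx", "cy" (pixels), "R" (3x3) and "t" (3): a world point X has camera coordinates R X + t. Camera axes: x right, y down, z forward; pixel columns grow to the right and rows downward; lengths in m; the calibration is good to about 2 mm. The wrist camera is an equidistant fisheye: a pixel r from the principal point sees the ray r / f radians off the axis. A picture is of the moment at which its call begins: read the wrist's pose just before it. camera_info takes no time and is no camera call; for the wrist camera it gives the pose at the moment of the call.
- job.sign_off(): hands the job in, once; it reports no verdict.
Trained networks look in the newest picture that a camera, given by its name, has taken for a name from the list of things; names that differ only in an ending like _2 or _b are one class to them, and where a whole thing is asked for, a point or a joint stands for the part that bears it (a point fixed in the world has none). Each returns a list of dicts, best first, with "score" (0 to 1); they miss things now and then, are a little off and sometimes report something else, mostly with a low value. They report only what shows in the picture. A call takes as long as a camera call. They do not tell look-alikes from the thing itself.
- models.spot_in(target, camera): "point" ([x, y, z] in m, in world coordinates, good to about 4 mm: the middle of the surface that is visible of it).
- models.cut_out(target, camera): "mask" (384x512 bool, what is visible of it).
The state is a dict: "time_s": time; "qpos": joint angles; "joint_velocities": joint speeds; "effort": joint torques, N m; "tool_pos": TCP position; "tool_rot": TCP orientation; "force": force on the tool from outside, world axes, zero at the start; "wrist_torque": the same for the moment, N m; "grip_width": finger opening in m.
Only numpy, scipy, OpenCV 4.12 (cv2) and the standard library are available. Lean on these libraries where they do the work, as an engineer would, in place of code of your own. Each camera call takes 0.05 s, during which the arm holds its last target.

## Task

The vial rail in the steel rest is unevenly loaded and its balance point has to be found. Lift it out of the rest, feel where it balances and lay it gently across the edge of the grey balance stand, roughly square to the edge, so that it stays level and still there by itself after you let go. Keep the rail and its vials off the bench, and leave the dishes, the tube rack and the jar where they are.

Things in the scene. Friction and masses are not known exactly. Their poses are not given: they have to be found in the camera images.
- rail_mid (a point): Middle of the vial rail, half-way up its grip fin, 22 mm above the rail's underside. x runs along the rail to its red end, z up. The rail is an inverted T: an aluminium flange 370 x 30 x 5 mm with an upright blue fin on it, 10 mm thick (y), 34 mm high, 240 mm long, centred. Grip the fin from above within 60 mm of the middle, fingertips a few mm above the flange.
- rail: The rail as a whole, vials included, 0.28 to 0.45 kg; origin at the centre of its underside. Its balance point lies up to 60 mm from the middle towards the red end, differs each time and cannot be seen, only felt (moment on the wrist when lifted; tipping on the edge). Its centre of mass lies 13 to 21 mm below the underside: laid some 4 to 8 mm wrong it leans heavy side down and slowly creeps; farther off it tips.
- red_vials (a point): Three white vials with red caps, fixed under the rail at 92, 120 and 148 mm from its middle; this point is the foot of the middle one. Each vial is 27 mm across and reaches 76 mm below the rail's underside; the fillings are hidden. The underside is bare from 115 mm on the green side of the middle to 75 mm on the red side.
- green_vial (a point): One like vial with a green cap, fixed under the other end of the rail, 132 mm from the middle; this point is its foot.
- rest_top (a point): Steel rest, fixed: base plate 370 x 100 mm with two upright end plates, 10 mm thick and 70 mm wide (y), 348 mm apart along x, that carry the tips of the rail. This point is midway between the plates at the height of their tops, 140 mm above the bench.
- edge (a point): Middle of the top edge of the balance stand, 140 mm above the bench. The stand is fixed: a grey foot 110 x 100 mm and post, and in it an upright steel blade with a brass-coloured top. The edge is flat, 8 mm wide (along x) and 70 mm long (along y); the rail must lie along x, across it. The blade is sprung: it gives about 1 mm per 1.5 N and meets its stop after 8 mm, so pressing further is hard.
- dishes: Two stacked clear covered dishes, 92 mm across, 32 mm high in all; origin at the centre of the underside. Not to be disturbed.
- tube_rack: Small steel rack, 110 x 60 mm, with eight tubes with red and green caps, 70 mm high; origin at the centre of the underside. Not to be disturbed.
- reagent: Glass jar with a blue cap, 56 mm across, 110 mm high; origin at the centre of the underside. Not to be disturbed.
Things that resemble listed ones, but are neither listed nor needed, are in the scene too. Of the things shaped like the part that bears edge, the grey one is meant.

How it is judged:
By the outcome, as a careful person would: the job done as asked, in the order asked, and still so for the second after the job is handed in, with the robot touching nothing.
It also fails if it takes over 64 s, if anything falls off the work surface, if the arm or the gripper's body presses on something with over 40 N, if the wrist force passes 120 N, or if a joint passes its speed limit or range.

## Working session

There is one attempt and no reset: what is moved stays moved. The work goes in short steps, Python scripts to look and compute and a tool call to move; the robot and the scene stay as the last step left them, time stands still between calls to the robot, and variables do not carry over. Pictures are saved under pics/ and viewed, and the job is handed in when it is done.

Besides the shell and the picture viewer there is one more tool, called after "Emit:" as name(argument=value, ...) on one line, values as JSON. move_arm: Moves the arm, as the interface text tells. Its arguments: {"type":"object","properties":{"moves":{"type":"array","items":{"type":"array","items":{"type":"number"}}},"claw":{"type":"number"},"newtons":{"type":"number"}},"required":["moves"]}

```bash
mkdir -p pics; cat > h.py <<'E'
from cell import env, read_camera, camera_info, job, models
import numpy as np, cv2
from scipy.spatial.transform import Rotation as Ro
np.set_printoptions(precision=4,suppress=True)
def save(p,n): cv2.imwrite('pics/'+n,p[:,:,::-1])
def w(c,u,v,d):
    i=camera_info(c); X=np.array([(u-i['cx'])/i['fx']*d,(v-i['cy'])/i['fy']*d,d]); return np.array(i['R']).T@(X-np.array(i['t']))
E
python3 - <<'E'
from h import *
o=env.get_obs(); print(o, env.nose_length)
for c in ['scene','top']:
    p,d=read_camera(c); save(p,c+'1.png'); np.save(c+'d.npy',d); np.save(c+'p.npy',p)
    i=camera_info(c); print(c,i)
    for t in ['rail_mid','rail','edge','rest_top','red_vials','green_vial','dishes','tube_rack','reagent']:
        print(c,t,[(np.round(r['point'],3),round(r['score'],2)) for r in models.spot_in(t,c)][:3])
E
```

```text
{'time_s': 0.0, 'qpos': array([-67.6018,  18.4384,  -4.0152,  83.176 ,   1.2951,  78.5396,
        -3.2604]), 'joint_velocities': array([-0.0082, -0.0273,  0.0033, -0.022 , -0.0471,  0.156 ,  0.0421]), 'effort': array([  0.0004, -49.1291,  -0.4037, -31.2533,  -0.0638,   0.0437,
         0.0002]), 'tool_pos': array([0.239 , 0.6039, 0.2325]), 'tool_rot': array([-90.1088,  -0.0059, -21.5891]), 'force': array([ 0.3636,  0.2411, -0.4072]), 'wrist_torque': array([0.0473, 0.0488, 0.0428]), 'grip_width': 0.08705863113730627} 0.011
scene {'fx': 352.45372840127067, 'fy': 352.45372840127067, 'cx': 256.39273227634175, 'cy': 192.26203645397294, 'R': array([[-0.8262,  0.5633, -0.0061],
       [ 0.424 ,  0.6147, -0.6652],
       [-0.3709, -0.5522, -0.7467]]), 't': array([ 0.4115, -0.1795,  1.389 ])}
scene rail_mid [(array([ 0.626, -0.256,  0.146]), 0.56)]
scene rail [(array([ 0.625, -0.251,  0.149]), 0.95)]
scene edge [(array([0.283, 0.406, 0.118]), 0.94), (array([0.823, 0.261, 0.135]), 0.77), (array([0.574, 0.248, 0.12 ]), 0.69)]
scene rest_top [(array([ 0.583, -0.248,  0.006]), 0.61)]
scene red_v
[... 419 characters left out ...]
  [-0.986 , -0.0008, -0.1669],
       [ 0.1669, -0.016 , -0.9858]]), 't': array([0.0548, 0.563 , 0.9422])}
top rail_mid [(array([ 0.737, -0.004,  0.047]), 0.23)]
top rail [(array([ 0.576, -0.256,  0.145]), 0.64), (array([0.568, 0.241, 0.132]), 0.58)]
top edge [(array([0.82 , 0.256, 0.123]), 0.78), (array([0.46 , 0.427, 0.139]), 0.64), (array([0.282, 0.404, 0.14 ]), 0.58)]
top rest_top [(array([ 0.577, -0.247,  0.007]), 0.56)]
top red_vials [(array([ 0.58 , -0.257,  0.149]), 0.9)]
top green_vial [(array([ 0.577, -0.254,  0.147]), 0.83)]
top dishes [(array([0.614, 0.019, 0.029]), 0.71)]
top tube_rack [(array([ 0.734, -0.002,  0.044]), 0.98)]
top reagent [(array([ 0.365, -0.021,  0.11 ]), 0.6)]
```

View pics/scene1.png

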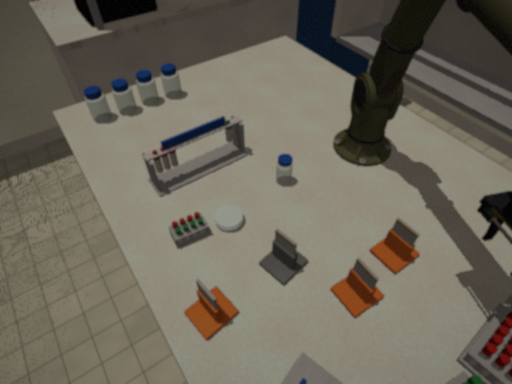

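View pics/top1.png

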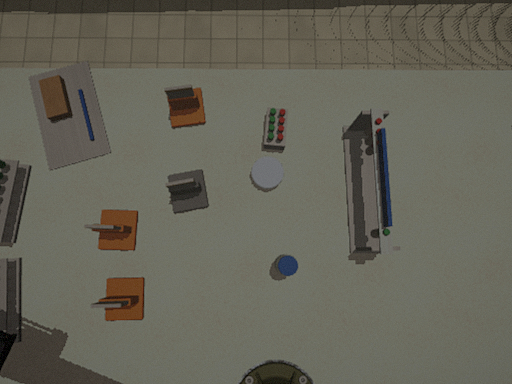

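The top view shows the rail at columns 380-390, rows 115-235, with its red end at the far side (+x). The grey stand is at about (188,188), and the orange stands are look-alikes. Next I'll measure these with depth.

```bash
cat >> h.py <<'E'
def cloud(c,d):
    i=camera_info(c); v,u=np.mgrid[:384,:512]; X=np.stack([(u-i['cx'])/i['fx']*d,(v-i['cy'])/i['fy']*d,d],-1)
    P=(X-np.array(i['t']))@np.array(i['R']); P[d==0]=np.nan; return P
def line(P):
    m=np.median(P,0); a=cv2.fitLine(P[:,:2].astype(np.float32),cv2.DIST_HUBER,0,.01,.01).ravel(); return m,a,np.degrees(np.arctan2(a[1],a[0]))
E
python3 - <<'E'
from h import *
for c in ['top','scene']:
    d=np.load(c+'d.npy');p=np.load(c+'p.npy').astype(int);P=cloud(c,d)
    print(c)
    blue=(p[...,2]>p[...,0]*2)&(p[...,2]>p[...,1]*1.6)&(P[...,2]>.1)&(abs(P[...,1]+.25)<.08)&(P[...,0]>.35)&(P[...,0]<.85)
    Q=P[blue]; m,a,an=line(Q); s=(Q[:,:2]-m[:2])@a[:2]; print('fin',blue.sum(),m,an,Q.min(0),Q.max(0),'mid',m[:2]+a[:2]*(np.percentile(s,1)+np.percentile(s,99))/2, np.percentile(s,99)-np.percentile(s,1),np.percentile(Q[:,2],[5,50,95]))
    R=(P[...,2]>.128)&(P[...,2]<.16)&(abs(P[...,0]-.574)<.09)&(abs(P[...,1]-.248)<.09)
    Q=P[R]; m,a,an=line(Q); print('edge',R.sum(),m,an,Q.min(0),Q.max(0))
    R=(P[...,2]>.03)&(P[...,2]<.17)&(abs(P[...,0]-.574)<.09)&(abs(P[...,1]-.248)<.09)
    Q=P[R];print(len(Q),Q.min(0),Q.max(0))
    R=(P[...,2]>.1)&(P[...,2]<.2)&(abs(P[...,0]-.58)<.22)&(abs(P[...,1]+.25)<.1)
    Q=P[R];print('rail all',len(Q),Q.min(0),Q.max(0))
    R=(P[...,2]>.005)&(P[...,2]<.03)&(abs(P[...,0]-.574)<.12)&(abs(P[...,1]-.248)<.09)
    Q=P[R];print('foot',len(Q),np.percentile(Q,[1,99],0), cv2.minAreaRect(Q[:,:2].astype(np.float32)))
for c,b in [('top',(150,150,90,70)),('top',(330,95,80,170)),('scene',(245,220,80,70)),('scene',(135,105,120,95))]:
    p=np.load(c+'p.npy');x,y,W,H=b;save(cv2.resize(p[y:y+H,x:x+W],None,fx=6 if H<100 else 3.5,fy=6 if H<100 else 3.5,interpolation=cv2.INTER_CUBIC),f'crop_{c}{x}.png')
E
```

```text
top
fin 240 [ 0.5754 -0.2581  0.1806] 0.517299 [ 0.4596 -0.2629  0.1773] [ 0.6946 -0.2511  0.1844] mid [ 0.5767 -0.2581] 0.23408209950806502 [0.1787 0.1806 0.1832]
edge 124 [0.5695 0.2443 0.1411] -79.29186 [0.5602 0.2101 0.1285] [0.5796 0.2785 0.1466]
425 [0.5553 0.2042 0.0301] [0.5857 0.2831 0.1466]
rail all 2343 [ 0.3949 -0.2944  0.1001] [ 0.7636 -0.2186  0.1847]
foot 1104 [[0.4729 0.1785 0.005 ]
 [0.6725 0.3259 0.0249]] ((0.5729812979698181, 0.24958392977714539), (0.2287253439426422, 0.17675292491912842), 0.38798782229423523)
scene
fin 445 [ 0.5826 -0.255   0.1673] 0.37163043 [ 0.4632 -0.2607  0.15  ] [ 0.6927 -0.2501  0.182 ] mid [ 0.5776 -0.255 ] 0.22515665826791847 [0.1538 0.1673 0.1793]
edge 126 [0.5699 0.2445 0.1383] -78.79302 [0.558  0.2073 0.1283] [0.579  0.2778 0.1427]
634 [0.5525 0.2052 0.0301] [0.5846 0.2851 0.1427]
rail all 1516 [ 0.3916 -0.2971  0.1   ] [ 0.7616 -0.2191  0.182 ]
foot 781 [[0.5096 0.2015 0.0058]
 [0.6286 0.3001 0.0284]] ((0.5566470623016357, 0.27477335929870605), (0.10435718297958374, 0.19691205024719238), 56.67732620239258)
```

View pics/crop_top150.png

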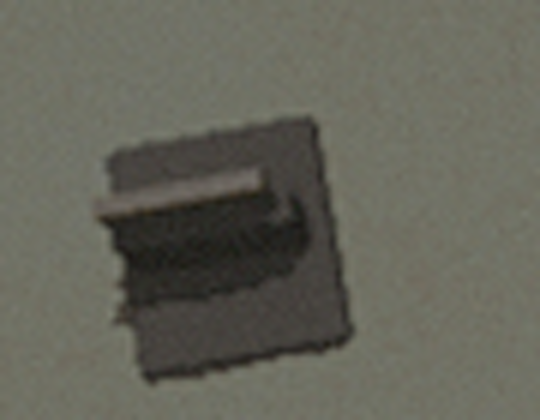

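View pics/crop_scene135.png

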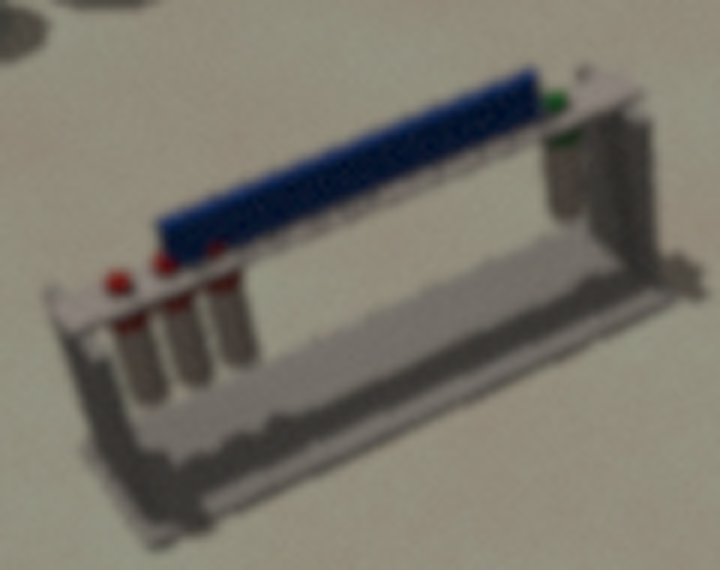

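```bash
python3 - <<'E'
from h import *
for c in ['top','scene']:
    P=cloud(c,np.load(c+'d.npy'))
    for lo,hi in [(.134,.148),(.137,.15)]:
        R=(P[...,2]>lo)&(P[...,2]<hi)&(abs(P[...,0]-.574)<.09)&(abs(P[...,1]-.248)<.09)
        Q=P[R]; print(c,len(Q),cv2.minAreaRect((Q[:,:2]*1000).astype(np.float32)),line(Q)[2])
E
```

```text
top 111 ((570.2633666992188, 244.5693359375), (9.550313949584961, 69.59185791015625), 10.63093376159668) -79.59488
top 101 ((570.681884765625, 244.64181518554688), (8.692696571350098, 69.59056091308594), 10.4817476272583) -79.70456
scene 95 ((568.6041259765625, 243.14231872558594), (9.504655838012695, 71.09674835205078), 10.534746170043945) -78.336044
scene 76 ((568.6514892578125, 242.8875732421875), (9.504655838012695, 70.57852172851562), 10.534746170043945) -79.27147
```

```bash
cat >> h.py <<'E'
def rel(pos,yaw,pitch=0,verbose=1):
    """target world TCP pos, yaw -> tool-frame row from the measured pose"""
    o=env.get_obs(); R=Ro.from_euler('xyz',o['tool_rot'],degrees=True)
    T=Ro.from_euler('xyz',[-90,pitch,yaw],degrees=True)
    s=R.inv().apply(np.array(pos)-o['tool_pos'])*1000; r=(R.inv()*T).as_rotvec(degrees=True)
    print('row',np.round(s,1),np.round(r,2)); return s,r
E
python3 - <<'E'
from h import *
rel((.607,-.256,.26),.5)
E
```

```text
row [ 658.6  -26.4 -664.7] [ -0.   -22.09   0.  ]
```

Emit:
move_arm(moves=[[200,-26,-200,0,0,0],[200,-26,-200,0,0,0],[200,-26,-200,0,0,0],[200,-26,-200,0,0,0],[200,-26,-200,0,0,0],[200,-26,-200,0,0,0],[200,-26,-200,0,0,0],[658,-26,-665,0,-22,0],[658,-26,-665,0,-22,0],[658,-26,-665,0,-22,0],[658,-26,-665,0,-22,0],[658,-26,-665,0,-22,0],[658,-26,-665,0,-22,0],[658,-26,-665,0,-22,0],[658,-26,-665,0,-22,0],[658,-26,-665,0,-22,0],[658,-26,-665,0,-22,0],[658,-26,-665,0,-22,0],[658,-26,-665,0,-22,0],[658,-26,-665,0,-22,0]], claw=87)

```text
time_s: 2.67
tool_pos: [0.5592, -0.145, 0.2601]
tool_rot: [-90.0, -0.1, 0.4]
force: [0.2, 0.4, -0.3]
grip_width: 0.0872
```

```bash
python3 - <<'E'
from h import *
print(env.get_obs()); rel((.607,-.256,.26),.5)
E
```

```text
{'time_s': 2.6667, 'qpos': array([-23.1334,   9.9965,  39.9349,  92.8786,  -6.5521,  79.4196,
       108.0204]), 'joint_velocities': array([ 40.9562,  46.9638,  23.0224, -39.5773, -32.5052,   5.2611,
        66.3503]), 'effort': array([ -2.5852, -37.9324,   3.6138, -28.4515,   0.8797,   0.0917,
        -1.2021]), 'tool_pos': array([ 0.5592, -0.145 ,  0.2601]), 'tool_rot': array([-89.9801,  -0.0813,   0.4497]), 'force': array([ 0.1694,  0.4317, -0.3151]), 'wrist_torque': array([ 0.0569, -0.0452,  0.0418]), 'grip_width': 0.08719545758116687}
row [  46.9    0.1 -111.4] [-0.02 -0.05  0.08]
```

Emit:
move_arm(moves=[[47,0,-111,0,0,0],[47,0,-111,0,0,0],[47,0,-111,0,0,0],[47,0,-111,0,0,0],[47,0,-111,0,0,0],[47,0,-111,0,0,0],[47,0,-111,0,0,0]], claw=50)

```text
time_s: 3.25
tool_pos: [0.6067, -0.2519, 0.2597]
tool_rot: [-89.9, -0.0, 0.5]
force: [0.4, 0.1, -0.2]
grip_width: 0.0527
```

```bash
python3 - <<'E'
from h import *
o=env.get_obs();print(o['tool_pos'],o['tool_rot'],o['force'],o['wrist_torque'],o['qpos'])
i=camera_info('wrist'); print(i)
p,d=read_camera('wrist'); save(p,'w1.png'); np.save('wd.npy',d)
rel((.607,-.256,.16),.5)
E
```

```text
[ 0.6067 -0.2519  0.2597] [-89.914   -0.03     0.5412] [ 0.4029  0.082  -0.206 ] [ 0.0688 -0.0267 -0.0285] [-11.0915  22.0924  42.2253  81.1667 -14.8646  82.3812 121.5304]
{'fx': 297.3186396354542, 'fy': 297.3186396354542, 'cx': 256.0563564844945, 'cy': 195.56463952458648, 'R': array([[-0.008 ,  1.    ,  0.0008],
       [ 0.9641,  0.0075,  0.2655],
       [ 0.2655,  0.0029, -0.9641]]), 't': array([ 0.256 , -0.6214,  0.2543])}
row [  0.1 100.   -4.4] [-0.09  0.07  0.06]
```

View pics/w1.png

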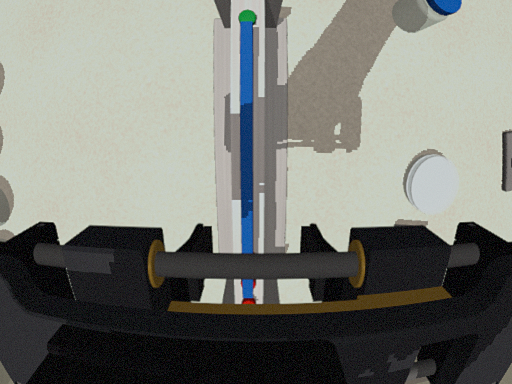

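```bash
cat >> h.py <<'E'
def wz(u,v,z,i=None):
    i=i or camera_info('wrist'); x=u-i['cx'];y=v-i['cy'];r=np.hypot(x,y);th=r/i['fx']
    ray=np.array([x/r*np.sin(th),y/r*np.sin(th),np.cos(th)]); R=np.array(i['R']);C=-R.T@np.array(i['t']); g=R.T@ray
    return C+g*(z-C[2])/g[2]
E
python3 - <<'E'
from h import *
for a in [(247,23,.179),(247.5,100,.179),(247.5,180,.179)]: print(a,wz(*a))
rel((.607,-.2575,.16),.5)
E
```

```text
(247, 23, 0.179) [ 0.4592 -0.2593  0.179 ]
(247.5, 100, 0.179) [ 0.5215 -0.2584  0.179 ]
(247.5, 180, 0.179) [ 0.5846 -0.2581  0.179 ]
row [  0.1 100.   -5.9] [-0.09  0.07  0.06]
```

Emit:
move_arm(moves=[[0,25,-6.5,0,0,0],[0,50,-6.5,0,0,0],[0,70,-6.5,0,0,0],[0,85,-6.5,0,0,0],[0,93,-6.5,0,0,0],[0,99,-6.5,0,0,0],[0,99,-6.5,0,0,0],[0,99,-6.5,0,0,0]], claw=30)

```text
time_s: 3.97
tool_pos: [0.607, -0.26, 0.1615]
tool_rot: [-90.0, -0.1, 0.5]
force: [-0.7, 0.4, 0.6]
grip_width: 0.0301
```

```bash
cat >> h.py <<'E'
def avg(n=12,cam='top'):
    F=[];T=[];X=[]
    for k in range(n):
        o=env.get_obs();F.append(o['force']);T.append(o['wrist_torque']);X.append(np.r_[o['tool_pos'],o['tool_rot']]);p,d=read_camera(cam)
    F,T=np.array(F),np.array(T);print('F',F.mean(0),F.std(0),'T',T.mean(0),T.std(0),'pose',np.mean(X,0),'t',o['time_s'],'w',o['grip_width']);return p,d
E
python3 - <<'E'
from h import *
avg(12)
E
```

```text
F [-0.1328 -0.2067 -0.0549] [0.5687 0.4149 0.5443] T [ 0.0193  0.0157 -0.0134] [0.0172 0.0326 0.0225] pose [  0.6068  -0.2604   0.1613 -90.0124  -0.0673   0.4193] t 4.5167 w 0.030236248898728186
```

Emit:
move_arm(moves=[[0,0,2.3,0,0,0],[0,0,2.3,0,0,0],[0,0,2.3,0,0,0]])

```text
time_s: 4.82
tool_pos: [0.6065, -0.2577, 0.1605]
tool_rot: [-90.0, 0.0, 0.4]
force: [0.6, -1.0, 0.2]
grip_width: 0.03
```

Emit:
move_arm(moves=[[0,0,0,0,0,0],[0,0,0,0,0,0],[0,0,0,0,0,0],[0,0,0,0,0,0],[0,0,0,0,0,0],[0,0,0,0,0,0],[0,0,0,0,0,0],[0,0,0,0,0,0]], claw=0, newtons=40)

```text
time_s: 5.48
tool_pos: [0.6064, -0.2586, 0.1606]
tool_rot: [-90.0, -0.0, 0.4]
force: [0.4, -2.1, 0.8]
grip_width: 0.0095
```

```bash
python3 - <<'E'
from h import *
avg(10)
E
```

```text
F [ 0.2293 -2.1537 -0.1556] [0.4009 0.5245 0.7308] T [-0.5101 -0.0439  0.0284] [0.0351 0.0516 0.0342] pose [  0.6064  -0.2585   0.1606 -90.0277  -0.0076   0.3962] t 5.9333 w 0.01001245463364787
```

Emit:
move_arm(moves=[[0,-5,0,0,0,0],[0,-12,0,0,0,0],[0,-25,0,0,0,0],[0,-45,0,0,0,0],[0,-65,0,0,0,0],[0,-80,0,0,0,0],[0,-90,0,0,0,0],[0,-95,0,0,0,0],[0,-95,0,0,0,0],[0,-95,0,0,0,0],[0,-95,0,0,0,0],[0,-95,0,0,0,0],[0,-95,0,0,0,0]])

```text
time_s: 7.07
tool_pos: [0.6061, -0.2578, 0.2546]
tool_rot: [-90.0, 0.1, 0.4]
force: [0.3, -0.4, -3.5]
grip_width: 0.0097
```

```bash
python3 - <<'E'
from h import *
avg(24,'top')
p,d=avg(1,'scene'); save(p,'s2.png'); np.save('scened2.npy',d)
p,d=avg(1,'wrist'); save(p,'w2.png')
E
```

```text
F [-0.2514  0.0427 -3.9083] [0.5356 0.5061 0.4192] T [0.0348 0.0504 0.    ] [0.0308 0.0297 0.0376] pose [  0.6064  -0.258    0.2554 -89.9933   0.0082   0.4118] t 8.2167 w 0.009590855560453635
F [ 0.1949  0.2683 -4.5613] [0. 0. 0.] T [0.015  0.0582 0.0302] [0. 0. 0.] pose [  0.6065  -0.2581   0.2556 -89.9972  -0.0062   0.4087] t 8.2667 w 0.009734161870971822
F [-0.5466 -0.2301 -4.1304] [0. 0. 0.] T [ 0.0116  0.0355 -0.0043] [0. 0. 0.] pose [  0.6064  -0.258    0.2556 -89.9948  -0.0026   0.4119] t 8.3167 w 0.010083912972188807
```

View pics/s2.png

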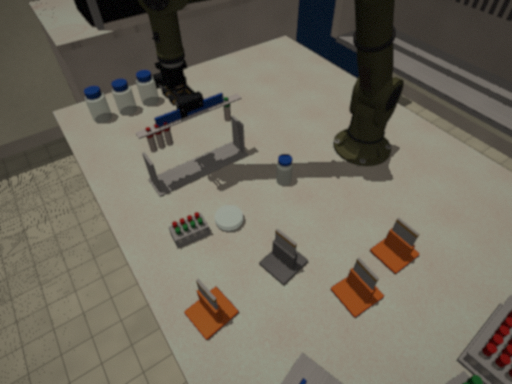

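View pics/w2.png

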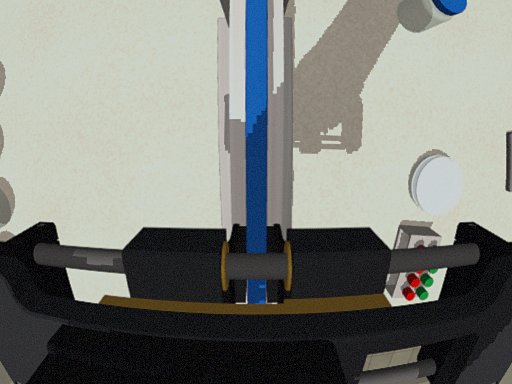

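```bash
python3 - <<'E'
from h import *
rel((.560,.242,.255),10.6)
E
```

```text
row [-42.9   0.6 500.4] [ -0.   -10.19   0.  ]
```

Emit:
move_arm(moves=[[0,0,5,0,0,0],[-1,0,15,0,0,0],[-3,0,35,0,-1,0],[-5,0,60,0,-1,0],[-8,0,90,0,-2,0],[-10,0,120,0,-2,0],[-13,0,150,0,-3,0],[-15,0,180,0,-4,0],[-18,0,210,0,-4,0],[-21,0,240,0,-5,0],[-23,0,270,0,-6,0],[-26,0,300,0,-6,0],[-28,0,330,0,-7,0],[-31,0,360,0,-8,0],[-33,0,390,0,-8,0],[-36,0,420,0,-9,0],[-39,0,450,0,-9,0],[-41,0,475,0,-10,0],[-42,0,492,0,-10.2,0],[-43,0,500,0,-10.2,0]])

```text
time_s: 10.03
tool_pos: [0.5587, 0.2456, 0.2553]
tool_rot: [-89.9, 0.0, 10.9]
force: [-0.4, 1.9, -4.3]
grip_width: 0.0095
```

Emit:
move_arm(moves=[[0,0,0,0,0,0],[0,0,0,0,0,0],[0,0,0,0,0,0],[0,0,0,0,0,0]])

```text
time_s: 10.37
tool_pos: [0.5607, 0.239, 0.2558]
tool_rot: [-90.0, -0.0, 10.4]
force: [0.5, 0.1, -4.2]
grip_width: 0.0097
```

```bash
python3 - <<'E'
from h import *
avg(30,'top')
p,d=avg(1,'scene'); save(p,'s3.png'); np.save('scened3.npy',d)
p,d=avg(1,'top'); save(p,'t3.png'); np.save('topd3.npy',d); np.save('topp3.npy',p)
rel((.560,.242,.17),10.6)
E
```

```text
F [-0.058  -0.0249 -4.0921] [0.4847 0.377  0.5542] T [0.0338 0.0544 0.0045] [0.0298 0.0286 0.0289] pose [  0.56     0.2413   0.2556 -90.001   -0.0069  10.5836] t 11.8167 w 0.009876603740951685
F [-0.1957  0.2085 -4.6189] [0. 0. 0.] T [0.0247 0.0448 0.0319] [0. 0. 0.] pose [  0.5599   0.2416   0.2556 -89.9986  -0.0057  10.611 ] t 11.8667 w 0.009518674369656343
F [ 0.3359  0.077  -4.1443] [0. 0. 0.] T [ 0.0165  0.0757 -0.0391] [0. 0. 0.] pose [  0.5598   0.2416   0.2556 -89.9972  -0.0023  10.6139] t 11.9167 w 0.009543426819010936
row [ 0.2 85.6  0.3] [-0.    0.01  0.01]
```

View pics/s3.png

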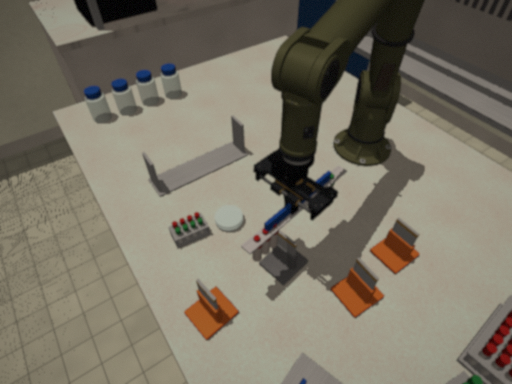

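View pics/t3.png

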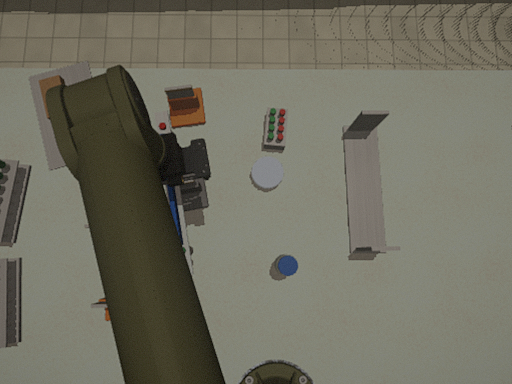

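Emit:
move_arm(moves=[[-1,10,0,0,0,0],[-1,30,0,0,0,0],[-1,50,0,0,0,0],[-1,70,0,0,0,0],[-1,82,0,0,0,0],[-1,88,0,0,0,0],[-1,91,0,0,0,0],[-1,92,0,0,0,0],[-1,92,0,0,0,0],[-1,92,0,0,0,0]])

```text
time_s: 12.8
tool_pos: [0.5596, 0.2417, 0.1648]
tool_rot: [-90.0, -0.1, 10.6]
force: [0.8, -0.3, -3.6]
grip_width: 0.0098
```

```bash
python3 - <<'E'
from h import *
p,d=avg(12,'scene'); save(cv2.resize(p[150:320,200:380],None,fx=4,fy=3.5,interpolation=cv2.INTER_CUBIC),'s4.png')
E
```

```text
F [ 0.2233  0.0488 -4.1367] [0.4408 0.4553 0.4981] T [0.0407 0.0573 0.0106] [0.0385 0.024  0.0231] pose [  0.5592   0.2416   0.1641 -89.9773  -0.0535  10.6127] t 13.35 w 0.009783982389802572
```

View pics/s4.png

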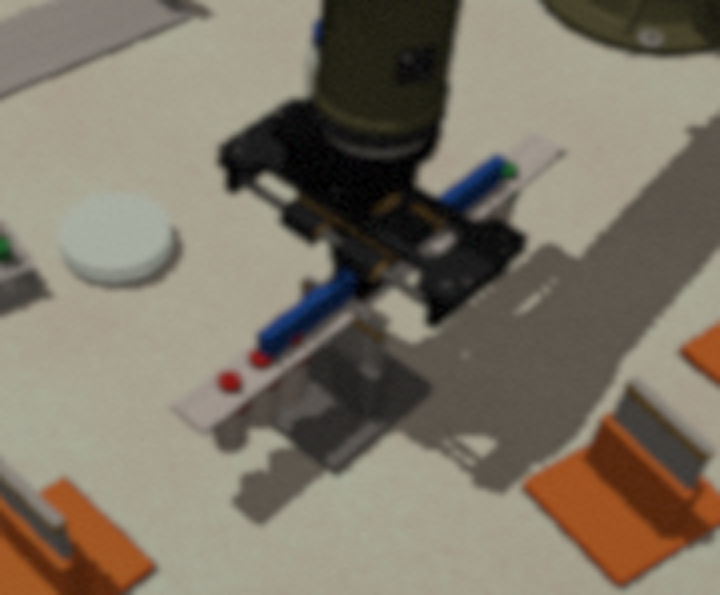

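Emit:
move_arm(moves=[[0,1,0,0,0,0],[0,2,0,0,0,0],[0,3,0,0,0,0],[0,4,0,0,0,0],[0,4.5,0,0,0,0],[0,4.5,0,0,0,0],[0,4.5,0,0,0,0]])

```text
time_s: 13.98
tool_pos: [0.5588, 0.2415, 0.1593]
tool_rot: [-90.0, -0.0, 10.6]
force: [-0.5, -0.8, -2.3]
grip_width: 0.0099
```

```bash
python3 - <<'E'
from h import *
p,d=avg(20,'scene')
E
```

```text
F [-1.0899 -0.3709 -1.717 ] [0.5261 0.4702 0.4373] T [-0.0673  0.2828  0.003 ] [0.0279 0.0252 0.0258] pose [  0.5589   0.2414   0.1592 -89.9959  -0.0024  10.6127] t 14.9333 w 0.009699270133079613
```

Emit:
move_arm(moves=[[0,0.5,0,0,0,0],[0,1,0,0,0,0],[0,1.3,0,0,0,0],[0,1.3,0,0,0,0]])

```text
time_s: 15.32
tool_pos: [0.5589, 0.2414, 0.1579]
tool_rot: [-90.0, -0.0, 10.6]
force: [-2.2, -0.1, -0.2]
grip_width: 0.0096
```

```bash
python3 - <<'E'
from h import *
p,d=avg(16,'scene')
E
```

```text
F [-1.787  -0.6001  0.1555] [0.4211 0.3436 0.6897] T [-0.1122  0.4415 -0.0053] [0.0294 0.0194 0.0254] pose [  0.5589   0.2414   0.1579 -89.9954  -0.0067  10.6114] t 16.0667 w 0.00968496826376004
```

Emit:
move_arm(moves=[[0,0,0,0,0,0],[0,0,0,0,0,0],[0,0,0,0,0,0],[0,0,0,0,0,0]], newtons=3)

```text
time_s: 16.45
tool_pos: [0.559, 0.2415, 0.1579]
tool_rot: [-90.0, -0.0, 10.6]
force: [-1.7, -0.4, -0.3]
grip_width: 0.01
```

```bash
python3 - <<'E'
from h import *
p,d=avg(10,'scene'); save(cv2.resize(p[150:320,200:380],None,fx=4,fy=3.5,interpolation=cv2.INTER_CUBIC),'s5.png')
p,d=avg(1,'wrist'); save(p,'w5.png')
E
```

```text
F [-1.4061 -0.4577  0.0314] [0.5344 0.3067 0.3764] T [-0.0743  0.3168 -0.0174] [0.0333 0.0516 0.0286] pose [  0.559    0.2414   0.1578 -89.998   -0.0163  10.611 ] t 16.9 w 0.010238674934960943
F [-0.9684 -1.2478  0.329 ] [0. 0. 0.] T [-0.098   0.3162 -0.0073] [0. 0. 0.] pose [  0.559    0.2415   0.1578 -89.9982  -0.015   10.6084] t 16.95 w 0.0101594458252663
```

View pics/w5.png

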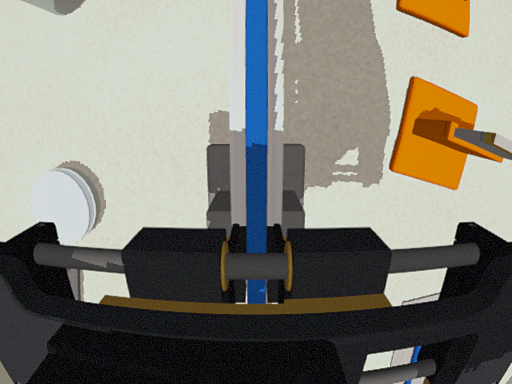

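Emit:
move_arm(moves=[[0,0,0,0,0,0],[0,0,0,0,0,0],[0,0,0,0,0,0]], claw=13)

```text
time_s: 17.25
tool_pos: [0.5592, 0.2416, 0.158]
tool_rot: [-90.0, -0.1, 10.6]
force: [0.1, 0.3, -0.1]
grip_width: 0.0128
```

```bash
python3 - <<'E'
from h import *
p,d=avg(1,'scene'); save(cv2.resize(p[150:320,200:380],None,fx=4,fy=3.5,interpolation=cv2.INTER_CUBIC),'s6.png'); np.save('sd6.npy',d);np.save('sp6.npy',p)
P=cloud('scene',d)
# rail surface points: tilt
o=env.get_obs();t=o['tool_pos'];a=np.radians(10.6);ex=np.array([np.cos(a),np.sin(a)])
D=P[...,:2]-t[:2];s=D@ex;l=D@np.array([-ex[1],ex[0]])
m=(abs(l)<.02)&(abs(s)<.24)&(P[...,2]>.11)&(P[...,2]<.22)
b=p[...,2].astype(int)>p[...,0].astype(int)*2
for nm,M in [('flange',m&~b),('blue',m&b)]:
    for lo in np.arange(-.24,.24,.04):
        q=M&(s>lo)&(s<lo+.04)
        if q.sum()>5: print(nm,round(lo,2),q.sum(),np.percentile(P[...,2][q],[20,50,80]))
E
```

```text
F [ 0.0966  0.3091 -0.0711] [0. 0. 0.] T [ 0.05   -0.0168  0.0249] [0. 0. 0.] pose [  0.5592   0.2416   0.158  -89.9849  -0.0575  10.6135] t 17.25 w 0.012831574431467162
flange -0.24 41 [0.1399 0.1413 0.1419]
flange -0.2 100 [0.14   0.1415 0.1429]
flange -0.16 89 [0.139  0.1415 0.1501]
flange -0.12 32 [0.1416 0.144  0.175 ]
flange -0.08 25 [0.1401 0.1415 0.1427]
flange -0.04 32 [0.1415 0.1431 0.1534]
flange 0.0 141 [0.1404 0.144  0.1701]
flange 0.04 119 [0.1403 0.1431 0.1511]
flange 0.08 202 [0.1408 0.1434 0.1526]
flange 0.12 183 [0.1416 0.1429 0.1444]
blue -0.16 44 [0.1603 0.1719 0.1755]
blue -0.12 51 [0.1633 0.1739 0.1768]
blue 0.0 83 [0.1608 0.1711 0.176 ]
blue 0.04 83 [0.1632 0.1738 0.177 ]
blue 0.08 22 [0.1653 0.1723 0.1761]
```

View pics/s6.png

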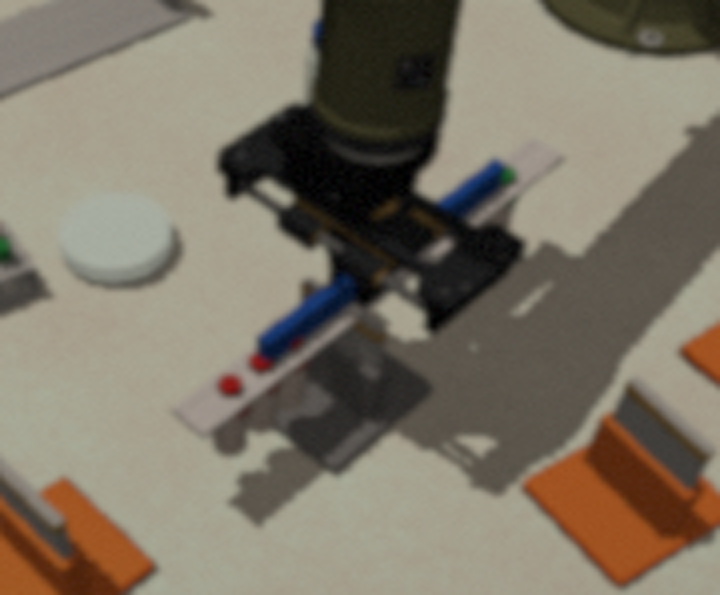

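```bash
cat >> h.py <<'E'
def tilt(p,d):
    P=cloud('scene',d);a=np.radians(10.6);ex=np.array([np.cos(a),np.sin(a)]);D=P[...,:2]-np.array([.5697,.244]);s=D@ex;l=D@np.array([-ex[1],ex[0]])
    b=p[...,2].astype(int)>p[...,0].astype(int)*2
    m=(abs(l)<.011)&~b&(P[...,2]>.12)&(P[...,2]<.165)
    out=[]
    for lo,hi in[(-.22,-.185),(.1,.16)]:
        q=m&(s>lo)&(s<hi); out+= [np.median(s[q]),np.median(P[...,2][q]),q.sum()]
    return np.round([out[0],out[1],out[2],out[3],out[4],out[5],np.degrees(np.arctan2(out[4]-out[1],out[3]-out[0]))],4)
E
python3 - <<'E'
from h import *
T=[];F=[];Z=[]
for k in range(30):
    o=env.get_obs();T.append(o['wrist_torque']);F.append(o['force'])
    p,d=read_camera('scene'); Z.append(tilt(p,d)[[1,4,6]])
print(np.mean(T,0),np.std(T,0)/30**.5,np.mean(F,0)); Z=np.array(Z); print(Z[:10].mean(0),Z[10:20].mean(0),Z[20:].mean(0),Z[:,2].std(),o['time_s'])
print('before', tilt(np.load('sp6.npy'),np.load('sd6.npy')))
save(cv2.resize(p[150:320,200:380],None,fx=4,fy=3.5,interpolation=cv2.INTER_CUBIC),'s7.png')
E
```

```text
[0.0417 0.0135 0.0032] [0.0055 0.0061 0.0054] [-0.0145 -0.024  -0.0125]
[0.1422 0.143  0.1493] [0.1419 0.1431 0.201 ] [0.1418 0.1431 0.2285] 0.17198731054612398 18.75
before [ -0.2025   0.1413  62.       0.1213   0.1434 148.       0.3705]
```

Emit:
move_arm(moves=[[0,0,0,0,0,0],[0,0,0,0,0,0],[0,0,0,0,0,0],[0,0,0,0,0,0],[0,0,0,0,0,0]], claw=40)

```text
time_s: 19.22
tool_pos: [0.5589, 0.2415, 0.1578]
tool_rot: [-90.0, -0.0, 10.6]
force: [0.4, -0.4, 1.0]
grip_width: 0.0365
```

Emit:
move_arm(moves=[[0,-3,0,0,0,0],[0,-8,0,0,0,0],[0,-16,0,0,0,0],[0,-30,0,0,0,0],[0,-50,0,0,0,0],[0,-75,0,0,0,0],[0,-100,0,0,0,0],[0,-115,0,0,0,0],[0,-120,0,0,0,0],[0,-120,0,0,0,0]])

```text
time_s: 20.05
tool_pos: [0.5597, 0.2416, 0.28]
tool_rot: [-89.9, -0.2, 10.6]
force: [-0.3, 0.0, -0.1]
grip_width: 0.0401
```

```bash
python3 - <<'E'
from h import *
Z=[]
for k in range(30):
    p,d=read_camera('scene'); Z.append(tilt(p,d)[[1,4,6]])
Z=np.array(Z); print(Z[:10].mean(0),Z[10:20].mean(0),Z[20:].mean(0))
np.save('sp8.npy',p);np.save('sd8.npy',d)
save(cv2.resize(p[150:320,200:380],None,fx=4,fy=3.5,interpolation=cv2.INTER_CUBIC),'s8.png')
p,d=avg(1,'wrist'); save(p,'w8.png')
E
```

```text
[0.1418 0.1431 0.2214] [0.1422 0.1431 0.1586] [0.1421 0.143  0.1593]
F [-0.3078 -0.1468  0.1323] [0. 0. 0.] T [ 0.0615 -0.0193  0.0124] [0. 0. 0.] pose [  0.5589   0.2414   0.2778 -89.9986  -0.0032  10.6105] t 21.55 w 0.03998369702618437
```

View pics/s8.png

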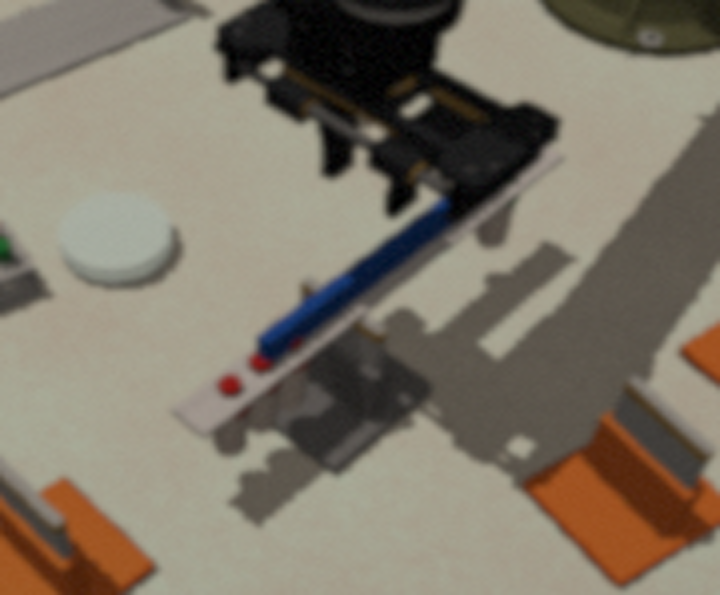

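View pics/w8.png

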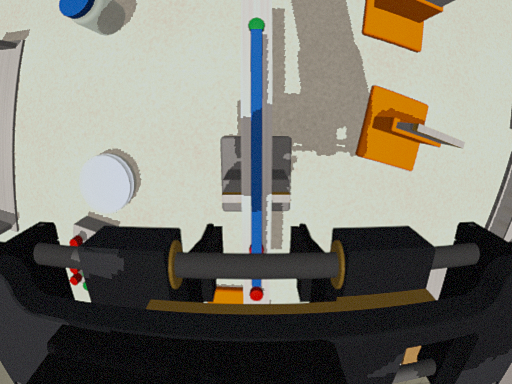

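```bash
python3 - <<'E'
from h import *
import time
def red(p): 
    q=p.astype(int);m=(q[...,0]>2*q[...,1])&(q[...,0]>90);m[:, :235]=0;m[:,285:]=0;m[:225]=0;m[270:]=0
    y,x=np.nonzero(m);return x.mean().round(2),y.mean().round(2),len(x)
p,d=read_camera('scene')
for f in [np.load('sp6.npy'),np.load('sp8.npy'),p]: print(red(f))
print(tilt(p,d)); o=env.get_obs(); print(o['time_s'],o['tool_pos'])
t,dd=read_camera('top'); save(t,'t9.png')
print(job.sign_off())
E
```

```text
(np.float64(260.16), np.float64(257.06), 31)
(np.float64(260.16), np.float64(257.06), 31)
(np.float64(260.34), np.float64(257.0), 32)
[ -0.1999   0.1417  19.       0.1212   0.1432 154.       0.2615]
21.65 [0.5589 0.2414 0.2778]
the job is handed in; nothing more can be done
None
```

View pics/t9.png

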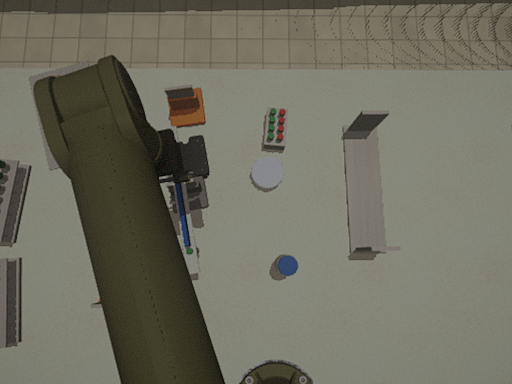

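The rail now rests by itself across the edge of the grey stand, square to it. It stayed level and still for the 4.4 s I watched after opening the fingers, and I handed the job in at 21.65 s.

- **Balance point:** I lifted the rail by its fin, about 28 mm to the red side of the middle. The wrist moment put the balance point about 10 mm (±2) further towards the red end, so roughly 38 mm from the middle. I laid it with the edge 11 mm from the grip, about 1 mm off that estimate and inside the edge's ±4 mm flat. The camera calibration adds up to 2 mm of doubt.
- **Last checks:** Depth readings show a lean of 0.15–0.25°, which is within measurement noise. The red caps shifted no more than 0.2 pixel after release, and the gripper is 120 mm clear. The dishes, rack and jar look unmoved in the last top view.
- **One disagreement:** While I lowered the rail, a sideways force of about 1.9 N built up along it. I did not find the cause; it vanished when the fingers opened, and the rail did not visibly shift.

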